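# Set the length stop of a portioning board

## Task

Set the length stop of the portioning board for the next cut: with the fingertips, push the blue stop along its rail, through any notch on the way, until it clicks into the notch beside the orange tab, and leave it clicked in there. Do not run it on past the orange tab, only push it and never pinch it from both sides, and leave the other things where they are.

Things in the scene. Friction and masses are not known exactly. Their poses are not given: they have to be found in the camera images.
- board: Wooden portioning board, 260 (x) by 460 (y) by 40 mm high, fixed, turned up to 0.25 rad. Origin: centre of its underside. A steel rail runs along its y at x = +100 mm, from y = -190 to 205 mm, top 52 mm above the table, a black block (top 56 mm) at each end. Notches at y = +90, +30 and -30 mm. On the board, at x below +20 mm: ham, scraper, spice jar.
- stop (a joint): Travel of the stop in m: 0 with its middle at board y = +170 mm, growing towards board -y, end 0.225. Starts in 0 to 0.04; notches at 0.08, 0.14, 0.20, all ahead of it. Sliding takes about 2 N; within about 3 mm of a notch's middle the spring ball drops in: the push dips and the stop jumps on to the middle by itself; pushing it out again takes about 12 N.
- stop_head (a point): Middle of the blue head of the stop, 77 mm above the table. The head is 40 (board x) by 36 (board y) by 46 mm high, top 100 mm and lower edge 54 mm above the table. Push its flat face towards board +y, 18 mm from this point. A white fence plate, 12 mm thick, reaches from the head 90 mm towards board -x.
- stop_index (a point): Foot of the white index line on the far (+x) side of the blue head, at the middle of the stop in y. It is level in y with the tab's middle when the stop is in the notch of that tab.
- stop_ball (a joint): Height in m of the spring ball under the stop: about 0 when it rides on the rail, about -0.002 when it has dropped into a notch.
- stop_push: The +y half of the stop (the half with the face to push); origin on the rail's top at the middle of the stop, axes as the board's.
- stop_front: The -y half of the stop; same origin and axes.
- tab_orange: Orange tab, 18 x 24 x 14 mm, fixed on the board's far edge beside a notch of the rail (its middle in board y is the notch's middle). Origin at the centre of its underside, 40 mm above the table; axes as the board's. Which of the three notches it marks differs from start to start.
- tab_green: Green tab, the same size, beside another notch.
- tab_white: White tab, the same size, beside the remaining notch.
- ham: Bystander: ham block 85 x 100 x 62 mm on the board at its -y end, origin under its centre.
- spice_jar: Bystander: jar with red lid, 44 mm across, 85 mm high, on the board's near side at the +y end, origin under its centre.
- scraper: Bystander: steel bench scraper 80 x 115 x 18 mm with black grip lying on the board's near side, origin under its centre.
- tumbler: Bystander: blue and steel tumbler, 70 mm across, 185 mm high, on the table to the right, origin under its centre.
- bowl: Bystander: steel bowl 120 mm across, 55 mm high, beyond the board, origin under its centre.
- knife: Bystander: chef's knife about 320 mm long, 18 mm high, lying beyond the board, origin near its middle.
- deli_tub: Bystander: white tub 90 mm across, 70 mm high, on the table to the left, origin under its centre.

How it is judged:
At the end, for the whole second after the job is handed in: The stop rests in the notch of the orange tab: its index line within 2.5 mm of the tab's middle along the rail, the ball dropped at least 1.2 mm, the stop at rest (y of stop_index in the frame of tab_orange between -0.0025 and 0.0025 m and value of joint stop_ball below -0.0012 m and velocity of joint stop between -0.003 and 0.003 m/s); the robot touches nothing.
It fails at once if the stop is run more than 15 mm past the orange tab (y of stop_index in the frame of tab_orange below -0.015 m).
It fails at once if the stop is pinched: fingers press its two sides at once (over 1 N each) (contact force between each of stop_push, stop_front and the fingers above 1 N).
It fails at once if a bystander is lifted or moved more than 15 mm (distance of any of ham, spice_jar, scraper, tumbler, bowl, knife, deli_tub from where it was at the start of the episode above 0.015 m).
It also fails if it takes over 38 s, if anything falls off the work surface, if the arm or the gripper's body presses on something with over 40 N, if the wrist force passes 120 N, or if a joint passes its speed limit or range.

## Robot

A 7-joint arm with a two-finger parallel gripper is mounted at the origin on the work surface. World frame = base frame: x ahead of the robot, y to its left, z up, the work surface at z = 0. Lengths are in m, angles in rad, forces in N, time in s.
With the tool pointing down it reaches from about 0.425 to 0.925 m from the base axis. Payload 6.8 kg.
Tool frame: the origin (TCP) lies at the very end of the fingers, on their centre line; the grasp point (between the pads) lies 19 mm behind it (bot.grasp_offset is the distance from the TCP to the grasp point, in m); z points along the fingers, y is the direction in which the jaws open and shut (so a half turn about z gives the same grasp; the last joint's range is limited). The gripper opens to 85 mm and grips with 20 to 120 N. Pads are 22 mm wide; open, the fingers measure 114 mm over their backs; the gripper's body (76 mm by 85 mm) begins 54 mm behind the grasp point. The pads swing forward as they close: fully open they stand 13 mm farther back than shut.
Start: joints at [1.134, 0.477, 0.022, 1.555, -0.011, 1.109, -0.083], TCP at [0.218, -0.639, 0.231] pointing down, gripper open.
Joint ranges: [-2.96, 2.96], [-0.34, 2.1], [-1.41, 1.46], [0.24, 2.44], [-1.37, 4.51], [0.17, 1.92], [-2.96, 2.96]. Speed limits (rad/s): [2.39, 2.39, 3.14, 3.14, 3.14, 3.14, 3.14].

## Interface

Orientations are given as a unit quaternion [w, x, y, z].
In Python, from station import monitor, cams, bot, finder gives the robot as it stands.
- The arm moves only by the tool jog_arm, never from a script. Its argument "plan" is a list of rows, each an object of numbers: "x", "y", "z": the shift along the tool's x, y, z as a fraction of full scale; "wx", "wy", "wz": the turn, a rotation vector about the tool's x, y, z as a fraction of full scale. A call has 1 to 12 rows; each row is the pose to reach, as a shift and turn from the pose measured when the call began, along the tool's axes at that moment, turning the shorter way round; what a row does not reach only later rows make up. Full scale, the value 1, is 20 cm for a shift and 180 degrees for a turn. A row lasts 1/12 s, in which the tool goes at most 41.7 mm and 7.16 degrees, less where a joint would pass 70% of its speed; a pose out of reach is approached as far as the arm can. A call with a number of a shift or a turn outside -1 to 1 is refused whole. A call with a gripper value outside its range is refused whole. "hand" is the opening, from -1 (shut) to 1 (fully open), set as the call begins (left out, the last holds). The fingers move at their own pace and stop on an object; "grip_force" is the grip in N (left out, the last holds). Time passes only in rows, so rows that repeat a pose let the fingers close. It gives the time, the measured TCP pose, the force and the opening at its end, in the units of the state.
- monitor.get_obs(): the state, without advancing time (a new reading comes with each control period).
- cams.read_camera(name): name is "side" or "top"; returns the picture (400x640x3 uint8, red, green, blue); there is no depth.
- cams.get_calibration(name): a dict with "fx", "fy", "cx", "cy" (pixels), "extrinsics" (4x4, takes a point from world to camera coordinates). Camera axes: x right, y down, z forward; pixel columns grow to the right and rows downward; lengths in m; the calibration is good to about 2 mm. A picture is of the moment at which its call begins. get_calibration takes no time and is no camera call.
- bot.hand_in(): hands the job in, once; it reports no verdict.
Trained networks look in the newest picture that a camera, given by its name, has taken for a name from the list of things; names that differ only in an ending like _2 or _b are one class to them, and where a whole thing is asked for, a point or a joint stands for the part that bears it (a point fixed in the world has none). Each returns a list of dicts, best first, with "confidence" (0 to 1); they miss things now and then, are a little off and sometimes report something else, mostly with a low value. They report only what shows in the picture. A call takes as long as a camera call.
- finder.find_in(camera, target): "bbox" ([left, top, width, height] in pixels, round what is visible of it).
- finder.place_of(camera, target): "location" ([column, row] in pixels: a listed point, or the origin of a listed thing).
The state is a dict: "t": time; "q": joint angles; "joint_vel": joint speeds; "joint_torque": joint torques, N m; "eef_pos": TCP position; "tool_rot": TCP orientation; "contact_force": force on the tool from outside, world axes, zero at the start; "torque": the same for the moment, N m; "gripper_width": opening from 0.0 (shut) to 1.0 (fully open).
Only numpy, scipy, OpenCV 4.12 (cv2) and the standard library are available. Lean on these libraries where they do the work, as an engineer would, in place of code of your own. Each camera call takes 0.05 s, during which the arm holds its last target. There are 200 camera calls.

## Working session

There is one attempt and no reset: what is moved stays moved. The work goes in short steps, Python scripts to look and compute and a tool call to move; the robot and the scene stay as the last step left them, time stands still between calls to the robot, and variables do not carry over. Pictures are saved under pics/ and viewed, about 8 in all and at most 12, crops included, and the job is handed in when it is done.

Besides the shell and the picture viewer there is one more tool, called after "Emit:" as a command line: name --argument value ..., lists and objects as JSON in quotes. jog_arm: Moves the arm, as the interface text tells. Shift numbers are shares of 20 cm and turn numbers shares of 180 degrees, none past 1 either way. Its arguments: {"type":"object","properties":{"plan":{"type":"array","items":{"type":"object","properties":{"x":{"type":"number","minimum":-1,"maximum":1},"y":{"type":"number","minimum":-1,"maximum":1},"z":{"type":"number","minimum":-1,"maximum":1},"wx":{"type":"number","minimum":-1,"maximum":1},"wy":{"type":"number","minimum":-1,"maximum":1},"wz":{"type":"number","minimum":-1,"maximum":1}}}},"hand":{"type":"number"},"grip_force":{"type":"number"}},"required":["plan"]}

```bash
mkdir -p pics; cat > h.py <<'E'
import numpy as np, cv2
from station import monitor, cams, bot, finder
from scipy.spatial.transform import Rotation as R
def ray(cam,px):
    c=cams.get_calibration(cam);E=np.array(c["extrinsics"])
    d=np.array([(px[0]-c["cx"])/c["fx"],(px[1]-c["cy"])/c["fy"],1.])
    return -E[:3,:3].T@E[:3,3],E[:3,:3].T@d
def at_z(cam,px,z):
    o,d=ray(cam,px);return o+d*(z-o[2])/d[2]
def save(cam,name):
    im=cams.read_camera(cam);cv2.imwrite(f"pics/{name}.png",im[:,:,::-1]);return im
E
python3 - <<'E'
from h import *
for c in("top","side"):
    save(c,c+"0")
    for n,z in(("stop_head",.077),("stop_index",.052),("tab_orange",.04),("tab_green",.04),("tab_white",.04),("board",0)):
        for r in finder.place_of(c,n)[:2]: print(c,n,np.round(r["location"],1),round(r["confidence"],2),at_z(c,r["location"],z).round(4))
o=monitor.get_obs();print(o["t"],o["eef_pos"],R.from_quat(np.roll(o["tool_rot"],-1)).as_matrix().round(3),o["gripper_width"])
E
```

```text
top stop_head [299.5 200.4] 0.55 [0.5616 0.0863 0.077 ]
top stop_index [294.  192.7] 0.68 [0.5907 0.1063 0.052 ]
top tab_orange [285.4 139.9] 0.61 [0.7737 0.1379 0.04  ]
top tab_orange [315.6 184.5] 0.38 [0.6201 0.0352 0.04  ]
top tab_green [330.3 182.7] 0.59 [ 0.6261 -0.0139  0.04  ]
top board [348.6 221.6] 0.67 [ 0.4992 -0.0757  0.    ]
top board [315.5 184.3] 0.39 [0.6276 0.0368 0.    ]
side stop_head [307.8 179.4] 0.79 [0.5599 0.107  0.077 ]
side stop_head [296.3 237.3] 0.57 [ 0.4823 -0.175   0.077 ]
side stop_index [314.2 186.3] 0.94 [0.579  0.1032 0.052 ]
side tab_orange [326.2 198.2] 0.57 [0.6054 0.0457 0.04  ]
side tab_orange [395.7 243.2] 0.54 [ 0.7364 -0.2048  0.04  ]
side tab_green [334.4 208. ] 0.45 [ 0.6177 -0.0119  0.04  ]
side tab_white [250.8 202.4] 0.61 [0.3793 0.069  0.04  ]
side tab_white [370.2 181.7] 0.61 [0.7664 0.1148 0.04  ]
side board [297.2 235.3] 0.89 [ 0.4978 -0.0674  0.    ]
side board [310.7 180.6] 0.34 [0.5896 0.2305 0.    ]
0.7 [ 0.21797453 -0.63884501  0.23131227] [[ 0.946  0.323  0.   ]
 [ 0.323 -0.946  0.   ]
 [ 0.    -0.    -1.   ]] 0.9971040777230963
```

View pics/top0.png

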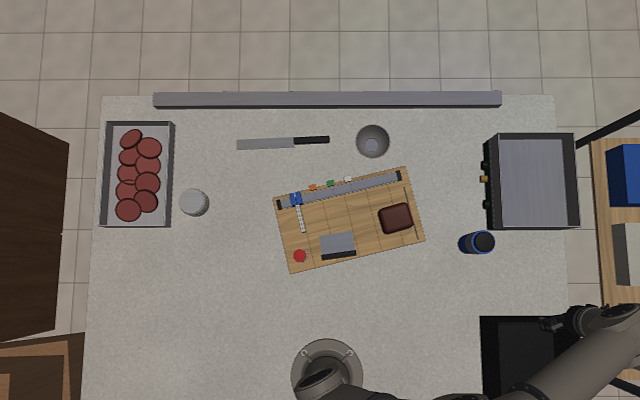

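View pics/side0.png

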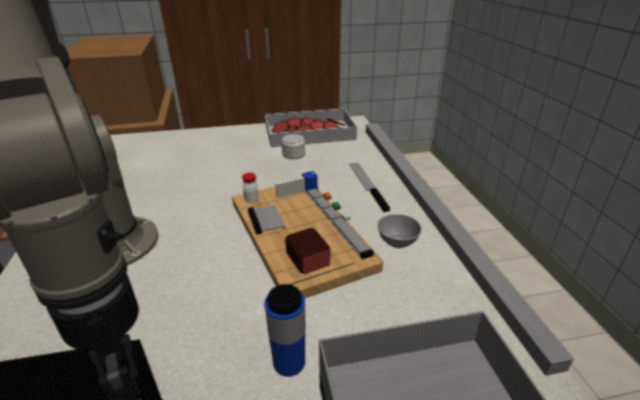

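The top picture shows the orange tab at about (312,187), green at (330,183) and white at (348,179). The blue head is at about (296,198), so orange marks the first notch. The ham, scraper and jar lie on the near side. Next I'll get sub-pixel positions.

```bash
cat >> h.py <<'E'
def blob(im,lo,hi,box,smin=100,vmin=60):
    x0,y0,x1,y1=box;h=cv2.cvtColor(im[y0:y1,x0:x1],cv2.COLOR_RGB2HSV)
    m=cv2.inRange(h,(lo,smin,vmin),(hi,255,255));n,l,s,c=cv2.connectedComponentsWithStats(m)
    i=1+np.argmax(s[1:,4]);w=h[:,:,1]*(l==i)*1.;ys,xs=np.mgrid[y0:y1,x0:x1]
    return np.array([(w*xs).sum(),(w*ys).sum()])/w.sum(),s[i]
E
python3 - <<'E'
from h import *
t=cv2.imread("pics/top0.png")[:,:,::-1].copy();s=cv2.imread("pics/side0.png")[:,:,::-1].copy()
P={}
for cam,im,bx in(("top",t,(270,165,365,215)),("side",s,(298,165,365,225))):
    for n,lo,hi,z,sm in(("blue",105,125,.1 if cam=="top" else .077,130),("orange",5,13,.052,170),("green",50,85,.052,90)):
        try:
            p,st=blob(im,lo,hi,bx,sm);P[cam,n]=p;print(cam,n,p.round(2),st,at_z(cam,p,z).round(4))
        except Exception as e: print(cam,n,e)
a=cv2.resize(t[160:280,265:435],None,fx=4.7,fy=4.7,interpolation=cv2.INTER_CUBIC)[:,:,::-1]
cv2.imwrite("pics/c1.png",a[:560])
for c in("top","side"):
    k=cams.get_calibration(c);print(c,k["fx"],ray(c,(320,200))[0].round(3))
E
```

```text
top blue [295.53 198.24] [ 20  27  12  13 114] [0.5655 0.0975 0.1   ]
top orange [312.47 186.74] [40 19  6  6 29] [0.6106 0.0452 0.052 ]
top green [329.83 182.53] [57 15  7  6 32] [ 0.6246 -0.0124  0.052 ]
side blue [310.   180.38] [  5   7  14  18 173] [0.5655 0.0996 0.077 ]
side orange [326.74 195.64] [26 28  6  6 24] [0.606 0.041 0.052]
side green [335.69 205.35] [35 38  6  6 31] [ 0.6204 -0.0166  0.052 ]
top 465.2127882057343 [ 0.359 -0.011  1.573]
side 406.01161542846575 [ 0.388 -0.977  0.7  ]
```

View pics/c1.png

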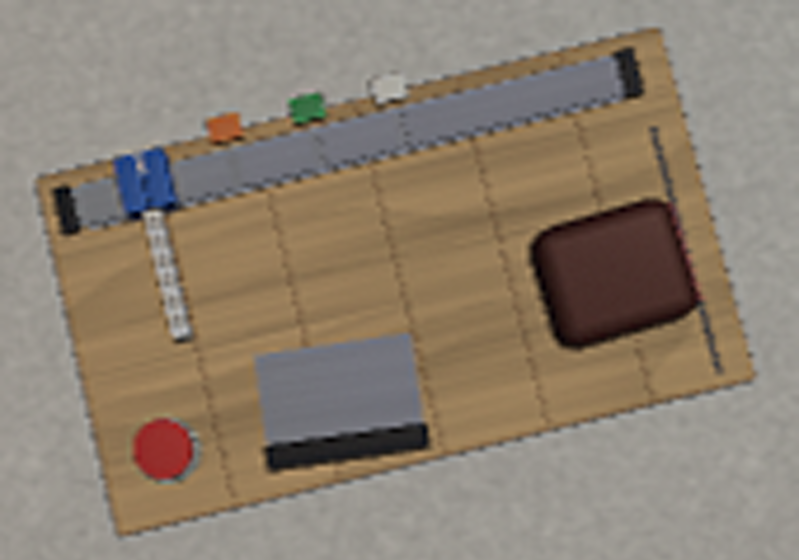

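The crop confirms that the orange tab is the first notch ahead of the stop, about 62 mm away. The board yaw is about 0.237 rad. I'll start moving, with the fingers shut and clear of the tumbler.

Emit:
jog_arm --plan '[{"x": 0.95, "y": -1, "z": -0.1, "wz": 0.029}, {"x": 0.95, "y": -1, "z": -0.1, "wz": 0.029}, {"x": 0.95, "y": -1, "z": -0.1, "wz": 0.029}, {"x": 0.95, "y": -1, "z": -0.1, "wz": 0.029}, {"x": 0.95, "y": -1, "z": -0.1, "wz": 0.029}, {"x": 0.95, "y": -1, "z": -0.1, "wz": 0.029}, {"x": 0.95, "y": -1, "z": -0.1, "wz": 0.029}, {"x": 0.95, "y": -1, "z": -0.1, "wz": 0.029}]' --hand -1

```text
invalid input at $.plan[0]: expected keys x, y, z, wx, wy, wz
```

Emit:
jog_arm --plan '[{"x": 0.95, "y": -1, "z": -0.1, "wx": 0, "wy": 0, "wz": 0.029}, {"x": 0.95, "y": -1, "z": -0.1, "wx": 0, "wy": 0, "wz": 0.029}, {"x": 0.95, "y": -1, "z": -0.1, "wx": 0, "wy": 0, "wz": 0.029}, {"x": 0.95, "y": -1, "z": -0.1, "wx": 0, "wy": 0, "wz": 0.029}, {"x": 0.95, "y": -1, "z": -0.1, "wx": 0, "wy": 0, "wz": 0.029}, {"x": 0.95, "y": -1, "z": -0.1, "wx": 0, "wy": 0, "wz": 0.029}, {"x": 0.95, "y": -1, "z": -0.1, "wx": 0, "wy": 0, "wz": 0.029}, {"x": 0.95, "y": -1, "z": -0.1, "wx": 0, "wy": 0, "wz": 0.029}]' --hand -1

```text
t: 1.37
eef_pos: [0.3369, -0.3825, 0.2521]
tool_rot: [-0.001, 0.992, 0.123, 0.001]
contact_force: [1.0, 0.7, -0.5]
gripper_width: -0.001
```

Emit:
jog_arm --plan '[{"x": 0.7, "y": -1, "z": 0, "wx": 0, "wy": 0, "wz": 0}, {"x": 0.7, "y": -1, "z": 0, "wx": 0, "wy": 0, "wz": 0}, {"x": 0.7, "y": -1, "z": 0, "wx": 0, "wy": 0, "wz": 0}, {"x": 0.7, "y": -1, "z": 0, "wx": 0, "wy": 0, "wz": 0}, {"x": 0.7, "y": -1, "z": 0, "wx": 0, "wy": 0, "wz": 0}, {"x": 0.7, "y": -1, "z": 0, "wx": 0, "wy": 0, "wz": 0}, {"x": 0.7, "y": -1, "z": 0, "wx": 0, "wy": 0, "wz": 0}]'

```text
t: 1.95
eef_pos: [0.4269, -0.147, 0.2534]
tool_rot: [-0.001, 0.992, 0.128, 0.003]
contact_force: [0.3, -0.6, 0.3]
gripper_width: 0.003
```

Emit:
jog_arm --plan '[{"x": 0.7, "y": -1, "z": 0, "wx": 0, "wy": 0, "wz": 0}, {"x": 0.7, "y": -1, "z": 0, "wx": 0, "wy": 0, "wz": 0}, {"x": 0.7, "y": -1, "z": 0, "wx": 0, "wy": 0, "wz": 0}, {"x": 0.7, "y": -1, "z": 0, "wx": 0, "wy": 0, "wz": 0}, {"x": 0.7, "y": -1, "z": 0, "wx": 0, "wy": 0, "wz": 0}, {"x": 0.7, "y": -1, "z": 0, "wx": 0, "wy": 0, "wz": 0}, {"x": 0.7, "y": -1, "z": 0, "wx": 0, "wy": 0, "wz": 0}]'

```text
t: 2.53
eef_pos: [0.5133, 0.0903, 0.2554]
tool_rot: [-0.004, 0.991, 0.133, 0.004]
contact_force: [0.2, 0.2, 0.5]
gripper_width: -0.0
```

Emit:
jog_arm --plan '[{"x": 0.27, "y": -0.29, "z": 0.3, "wx": 0, "wy": 0, "wz": 0.01}, {"x": 0.27, "y": -0.29, "z": 0.3, "wx": 0, "wy": 0, "wz": 0.01}, {"x": 0.27, "y": -0.29, "z": 0.3, "wx": 0, "wy": 0, "wz": 0.01}, {"x": 0.27, "y": -0.29, "z": 0.3, "wx": 0, "wy": 0, "wz": 0.01}, {"x": 0.27, "y": -0.29, "z": 0.3, "wx": 0, "wy": 0, "wz": 0.01}]'

```text
t: 2.95
eef_pos: [0.5504, 0.1611, 0.1952]
tool_rot: [-0.004, 0.993, 0.118, 0.003]
contact_force: [0.5, -0.9, 0.5]
gripper_width: -0.001
```

```bash
python3 - <<'E'
from h import *
o=monitor.get_obs();print(o["t"],o["eef_pos"].round(4) if hasattr(o["eef_pos"],"round") else o["eef_pos"],R.from_quat(np.roll(o["tool_rot"],-1)).as_matrix().round(4))
a=save("side","s1");cv2.imwrite("pics/s1c.png",cv2.resize(a[120:270,230:400],None,fx=3.5,fy=3.5,interpolation=cv2.INTER_CUBIC)[:,:,::-1])
E
```

```text
2.95 [0.5504 0.1611 0.1952] [[ 0.9721  0.2343  0.0054]
 [ 0.2343 -0.9721  0.0085]
 [ 0.0072 -0.007  -0.9999]]
```

View pics/s1c.png

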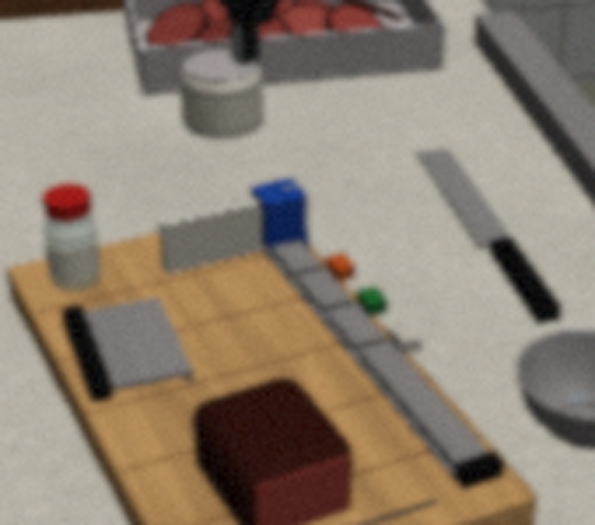

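The side crop shows the gripper behind the blue head, on its +y side, with the jar and the tabs clear of it. Next I descend to about z 0.07 and approach.

Emit:
jog_arm --plan '[{"x": 0, "y": 0, "z": 0.2, "wx": 0, "wy": 0, "wz": 0}, {"x": 0, "y": 0, "z": 0.4, "wx": 0, "wy": 0, "wz": 0}, {"x": 0, "y": 0, "z": 0.55, "wx": 0, "wy": 0, "wz": 0}, {"x": 0, "y": 0, "z": 0.62, "wx": 0, "wy": 0, "wz": 0}, {"x": 0, "y": 0, "z": 0.62, "wx": 0, "wy": 0, "wz": 0}, {"x": 0, "y": 0, "z": 0.62, "wx": 0, "wy": 0, "wz": 0}]'

```text
t: 3.5
eef_pos: [0.552, 0.1594, 0.0727]
tool_rot: [-0.003, 0.993, 0.116, 0.004]
contact_force: [0.1, 0.5, 0.2]
gripper_width: 0.0
```

Emit:
jog_arm --plan '[{"x": 0, "y": 0.02, "z": 0, "wx": 0, "wy": 0, "wz": 0}, {"x": 0, "y": 0.04, "z": 0, "wx": 0, "wy": 0, "wz": 0}, {"x": 0, "y": 0.06, "z": 0, "wx": 0, "wy": 0, "wz": 0}, {"x": 0, "y": 0.08, "z": 0, "wx": 0, "wy": 0, "wz": 0}, {"x": 0, "y": 0.1, "z": 0, "wx": 0, "wy": 0, "wz": 0}, {"x": 0, "y": 0.1, "z": 0, "wx": 0, "wy": 0, "wz": 0}]'

```text
t: 4.0
eef_pos: [0.5571, 0.1385, 0.0729]
tool_rot: [-0.003, 0.993, 0.115, 0.004]
contact_force: [-0.1, -0.3, 0.6]
gripper_width: -0.003
```

Emit:
jog_arm --plan '[{"x": 0, "y": 0.02, "z": 0, "wx": 0, "wy": 0, "wz": 0}, {"x": 0, "y": 0.04, "z": 0, "wx": 0, "wy": 0, "wz": 0}, {"x": 0, "y": 0.06, "z": 0, "wx": 0, "wy": 0, "wz": 0}, {"x": 0, "y": 0.08, "z": 0, "wx": 0, "wy": 0, "wz": 0}, {"x": 0, "y": 0.1, "z": 0, "wx": 0, "wy": 0, "wz": 0}]'

```text
t: 4.42
eef_pos: [0.5616, 0.1198, 0.0729]
tool_rot: [-0.003, 0.993, 0.116, 0.004]
contact_force: [-1.1, 3.9, 1.5]
gripper_width: 0.002
```

```bash
cat >> h.py <<'E'
YB=np.array([-np.sin(.237),np.cos(.237)])
def rep():
    o=monitor.get_obs();p=np.array(o["eef_pos"]);f=np.array(o["contact_force"])
    print("t",o["t"],"TCP Y",round(p[:2]@YB,4),"X",round(p[0]*YB[1]-p[1]*YB[0],4),"z",round(p[2],4),"F",f.round(1),"FY",round(f[:2]@YB,2))
    for cam,bx in(("top",(270,165,365,215)),("side",(298,150,365,225))):
        im=cams.read_camera(cam)
        for n,lo,hi,z,sm in(("blue",105,125,.1 if cam=="top" else .077,130),("orange",5,13,.052,170)):
            try:
                q,st=blob(im,lo,hi,bx,sm);print(cam,n,q.round(2),st[4],"Y",round(at_z(cam,q,z)[:2]@YB,4))
            except Exception as e: print(cam,n,"none")
E
python3 -c "from h import *;rep()"
```

```text
t 4.4167 TCP Y -0.0154 X 0.5741 z 0.0729 F [-1.1  3.9  1.5] FY 4.07
top blue none
top orange [312.39 186.8 ] 28 Y -0.0991
side blue [311.38 181.78] 189 Y -0.0457
side orange [326.64 195.76] 24 Y -0.1029
```

Contact made: the force is about 4 N and the stop has moved about 10 mm. Roughly 54 mm remain, so I'll advance 40 mm and then creep.

Emit:
jog_arm --plan '[{"x": 0, "y": 0.02, "z": 0, "wx": 0, "wy": 0, "wz": 0}, {"x": 0, "y": 0.04, "z": 0, "wx": 0, "wy": 0, "wz": 0}, {"x": 0, "y": 0.06, "z": 0, "wx": 0, "wy": 0, "wz": 0}, {"x": 0, "y": 0.08, "z": 0, "wx": 0, "wy": 0, "wz": 0}, {"x": 0, "y": 0.1, "z": 0, "wx": 0, "wy": 0, "wz": 0}, {"x": 0, "y": 0.12, "z": 0, "wx": 0, "wy": 0, "wz": 0}, {"x": 0, "y": 0.14, "z": 0, "wx": 0, "wy": 0, "wz": 0}, {"x": 0, "y": 0.16, "z": 0, "wx": 0, "wy": 0, "wz": 0}, {"x": 0, "y": 0.18, "z": 0, "wx": 0, "wy": 0, "wz": 0}, {"x": 0, "y": 0.2, "z": 0, "wx": 0, "wy": 0, "wz": 0}, {"x": 0, "y": 0.2, "z": 0, "wx": 0, "wy": 0, "wz": 0}]'

```text
t: 5.43
eef_pos: [0.5715, 0.0773, 0.0725]
tool_rot: [-0.002, 0.993, 0.114, 0.004]
contact_force: [0.6, 0.4, 0.3]
gripper_width: 0.002
```

```bash
python3 -c "from h import *;rep()"
```

```text
t 5.4333 TCP Y -0.059 X 0.5737 z 0.0725 F [0.6 0.4 0.3] FY 0.25
top blue none
top orange none
side blue [317.19 188.15] 201 Y -0.0881
side orange [327.48 195.68] 17 Y -0.1036
```

Emit:
jog_arm --plan '[{"x": 0, "y": 0.006, "z": 0, "wx": 0, "wy": 0, "wz": 0}, {"x": 0, "y": 0.012, "z": 0, "wx": 0, "wy": 0, "wz": 0}, {"x": 0, "y": 0.018, "z": 0, "wx": 0, "wy": 0, "wz": 0}]'

```text
t: 5.78
eef_pos: [0.5712, 0.0735, 0.0719]
tool_rot: [-0.002, 0.993, 0.114, 0.003]
contact_force: [0.1, 0.2, -0.7]
gripper_width: -0.001
```

Emit:
jog_arm --plan '[{"x": 0, "y": 0.006, "z": 0, "wx": 0, "wy": 0, "wz": 0}, {"x": 0, "y": 0.012, "z": 0, "wx": 0, "wy": 0, "wz": 0}]'

```text
t: 5.95
eef_pos: [0.5716, 0.0711, 0.0719]
tool_rot: [-0.002, 0.993, 0.114, 0.003]
contact_force: [-0.5, 1.0, -0.2]
gripper_width: -0.001
```

```bash
python3 -c "from h import *;rep()"
```

```text
t 5.95 TCP Y -0.0651 X 0.5723 z 0.0719 F [-0.5  1.  -0.2] FY 1.07
top blue none
top orange none
side blue [318.15 189.2 ] 204 Y -0.0949
side orange [328.09 195.92] 12 Y -0.1056
```

Emit:
jog_arm --plan '[{"x": 0, "y": 0.006, "z": 0, "wx": 0, "wy": 0, "wz": 0}]'

```text
t: 6.13
eef_pos: [0.5718, 0.0698, 0.0718]
tool_rot: [-0.002, 0.993, 0.114, 0.003]
contact_force: [-0.9, 5.7, 1.0]
gripper_width: -0.001
```

Emit:
jog_arm --plan '[{"x": 0, "y": 0.006, "z": 0, "wx": 0, "wy": 0, "wz": 0}]'

```text
t: 6.22
eef_pos: [0.5718, 0.0698, 0.0719]
tool_rot: [-0.002, 0.993, 0.115, 0.003]
contact_force: [-2.0, 5.6, 1.2]
gripper_width: 0.002
```

Emit:
jog_arm --plan '[{"x": 0, "y": 0.006, "z": 0, "wx": 0, "wy": 0, "wz": 0}]'

```text
t: 6.3
eef_pos: [0.5718, 0.0698, 0.0719]
tool_rot: [-0.003, 0.993, 0.115, 0.003]
contact_force: [-1.4, 3.9, 0.4]
gripper_width: 0.002
```

```bash
python3 - <<'E'
from h import *
rep();a=save("side","s2");cv2.imwrite("pics/s2c.png",cv2.resize(a[150:230,280:390],None,fx=7,fy=7,interpolation=cv2.INTER_CUBIC)[:,:,::-1])
E
```

```text
t 6.3 TCP Y -0.0664 X 0.5722 z 0.0719 F [-1.4  3.9  0.4] FY 4.1
top blue none
top orange none
side blue [318.24 189.37] 206 Y -0.0959
side orange [328.11 195.71] 10 Y -0.1046
```

View pics/s2c.png

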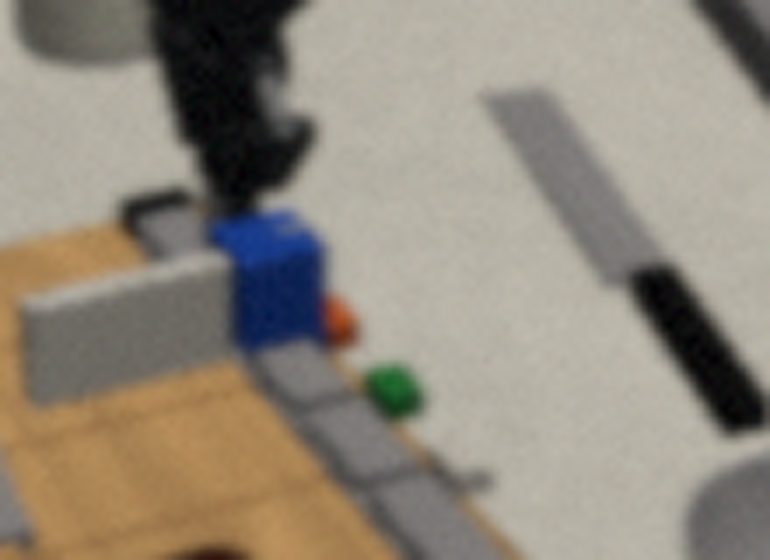

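The push met 5.7 N with no motion, and sliding needs only about 2 N, so the stop is probably in the notch. The side crop shows the blue head level with the orange tab. I'll back off and check.

Emit:
jog_arm --plan '[{"x": 0, "y": -0.1, "z": 0, "wx": 0, "wy": 0, "wz": 0}, {"x": 0, "y": -0.25, "z": 0, "wx": 0, "wy": 0, "wz": 0}, {"x": 0, "y": -0.4, "z": -0.1, "wx": 0, "wy": 0, "wz": 0}, {"x": 0, "y": -0.6, "z": -0.4, "wx": 0, "wy": 0, "wz": 0}, {"x": 0, "y": -0.8, "z": -0.6, "wx": 0, "wy": 0, "wz": 0}, {"x": 0, "y": -0.9, "z": -0.7, "wx": 0, "wy": 0, "wz": 0}, {"x": 0, "y": -0.9, "z": -0.7, "wx": 0, "wy": 0, "wz": 0}]'

```text
t: 7.03
eef_pos: [0.53, 0.2462, 0.2157]
tool_rot: [-0.003, 0.993, 0.116, 0.004]
contact_force: [0.5, 0.7, -0.1]
gripper_width: -0.005
```

```bash
python3 - <<'E'
from h import *
rep();a=save("top","t2");b=save("side","s3")
A=cv2.resize(a[165:215,275:365],None,fx=8,fy=8,interpolation=cv2.INTER_CUBIC)
cv2.imwrite("pics/t2c.png",A[:,:,::-1])
for c,n,z in(("top","stop_index",.052),("top","tab_orange",.04),("top","stop_head",.077),("side","stop_index",.052),("side","tab_orange",.04),("side","stop_head",.077)):
    for r in finder.place_of(c,n)[:2]: print(c,n,np.round(r["location"],1),round(r["confidence"],2),"Y",round(at_z(c,r["location"],z)[:2]@YB,4))
E
```

```text
t 7.0333 TCP Y 0.1149 X 0.5729 z 0.2157 F [ 0.5  0.7 -0.1] FY 0.54
top blue [314.27 193.74] 114 Y -0.0996
top orange [312.31 185.61] 15 Y -0.0998
side blue [318.49 189.74] 193 Y -0.0981
side orange [328.1 195.7] 10 Y -0.1045
top stop_index [314.7 186.2] 0.64 Y -0.107
top tab_orange [316.7 186. ] 0.52 Y -0.1138
top stop_head [347.3 180.5] 0.71 Y -0.2146
top stop_head [314.5 193.3] 0.58 Y -0.1008
side stop_index [323.4 191.1] 0.79 Y -0.0742
side stop_index [305.5 261. ] 0.33 Y -0.3484
side tab_orange [326.9 198.8] 0.62 Y -0.1017
side stop_head [318.  188.3] 0.92 Y -0.0899
```

View pics/t2c.png

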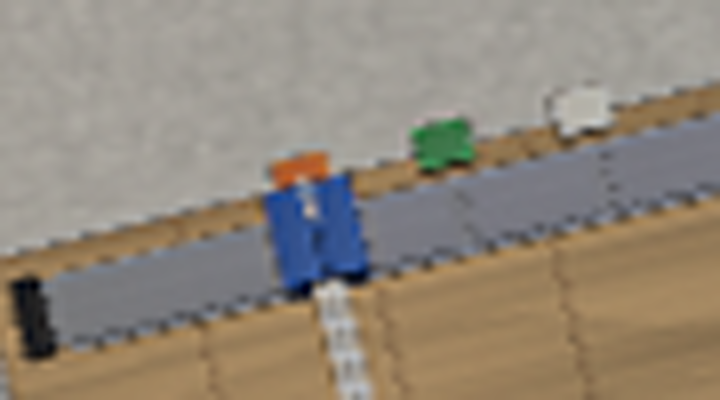

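The top crop shows the index line centred on the orange tab: blue at Y -0.0996, tab at -0.099. The side view shifted by about 2 mm when I retreated, so I'll probe gently at under 8 N to confirm the stop is latched.

Emit:
jog_arm --plan '[{"x": 0, "y": 0.2, "z": 0.2, "wx": 0, "wy": 0, "wz": 0}, {"x": 0, "y": 0.3, "z": 0.4, "wx": 0, "wy": 0, "wz": 0}, {"x": 0, "y": 0.4, "z": 0.55, "wx": 0, "wy": 0, "wz": 0}, {"x": 0, "y": 0.5, "z": 0.7, "wx": 0, "wy": 0, "wz": 0}, {"x": 0, "y": 0.6, "z": 0.72, "wx": 0, "wy": 0, "wz": 0}, {"x": 0, "y": 0.7, "z": 0.72, "wx": 0, "wy": 0, "wz": 0}, {"x": 0, "y": 0.77, "z": 0.72, "wx": 0, "wy": 0, "wz": 0}, {"x": 0, "y": 0.8, "z": 0.72, "wx": 0, "wy": 0, "wz": 0}, {"x": 0, "y": 0.8, "z": 0.72, "wx": 0, "wy": 0, "wz": 0}, {"x": 0, "y": 0.8, "z": 0.72, "wx": 0, "wy": 0, "wz": 0}]'

```text
t: 8.37
eef_pos: [0.5666, 0.088, 0.0669]
tool_rot: [-0.003, 0.993, 0.114, 0.002]
contact_force: [0.1, 0.5, -0.5]
gripper_width: 0.002
```

```bash
python3 -c "from h import *;rep()"
```

```text
t 8.3667 TCP Y -0.0475 X 0.5714 z 0.0669 F [ 0.1  0.5 -0.5] FY 0.47
top blue [317.6  188.21] 5 Y -0.1142
top orange none
side blue [318.22 189.48] 201 Y -0.0965
side orange [328.1 195.7] 10 Y -0.1045
```

Emit:
jog_arm --plan '[{"x": 0, "y": 0.03, "z": 0, "wx": 0, "wy": 0, "wz": 0}, {"x": 0, "y": 0.06, "z": 0, "wx": 0, "wy": 0, "wz": 0}, {"x": 0, "y": 0.08, "z": 0, "wx": 0, "wy": 0, "wz": 0}, {"x": 0, "y": 0.08, "z": 0, "wx": 0, "wy": 0, "wz": 0}, {"x": 0, "y": 0.08, "z": 0, "wx": 0, "wy": 0, "wz": 0}]'

```text
t: 8.88
eef_pos: [0.5703, 0.073, 0.0671]
tool_rot: [-0.003, 0.993, 0.115, 0.002]
contact_force: [0.1, 0.2, -0.4]
gripper_width: -0.001
```

Emit:
jog_arm --plan '[{"x": 0, "y": 0.006, "z": 0, "wx": 0, "wy": 0, "wz": 0}, {"x": 0, "y": 0.006, "z": 0, "wx": 0, "wy": 0, "wz": 0}]'

```text
t: 9.05
eef_pos: [0.5706, 0.0717, 0.0671]
tool_rot: [-0.003, 0.993, 0.115, 0.002]
contact_force: [-0.6, 0.1, 0.7]
gripper_width: -0.006
```

Emit:
jog_arm --plan '[{"x": 0, "y": 0.007, "z": 0, "wx": 0, "wy": 0, "wz": 0}, {"x": 0, "y": 0.007, "z": 0, "wx": 0, "wy": 0, "wz": 0}]'

```text
t: 9.22
eef_pos: [0.5709, 0.0702, 0.0671]
tool_rot: [-0.003, 0.993, 0.115, 0.002]
contact_force: [-0.9, -0.1, -0.5]
gripper_width: -0.003
```

Emit:
jog_arm --plan '[{"x": 0, "y": 0.007, "z": 0, "wx": 0, "wy": 0, "wz": 0}, {"x": 0, "y": 0.007, "z": 0, "wx": 0, "wy": 0, "wz": 0}]'

```text
t: 9.38
eef_pos: [0.571, 0.0698, 0.0671]
tool_rot: [-0.003, 0.993, 0.115, 0.002]
contact_force: [-0.6, 3.0, -0.4]
gripper_width: -0.002
```

Emit:
jog_arm --plan '[{"x": 0, "y": 0.007, "z": 0, "wx": 0, "wy": 0, "wz": 0}, {"x": 0, "y": 0.007, "z": 0, "wx": 0, "wy": 0, "wz": 0}]'

```text
t: 9.55
eef_pos: [0.571, 0.0698, 0.0671]
tool_rot: [-0.004, 0.993, 0.116, 0.002]
contact_force: [-2.0, 3.6, 0.1]
gripper_width: 0.0
```

Emit:
jog_arm --plan '[{"x": 0, "y": 0.011, "z": 0, "wx": 0, "wy": 0, "wz": 0}, {"x": 0, "y": 0.011, "z": 0, "wx": 0, "wy": 0, "wz": 0}]'

```text
t: 9.72
eef_pos: [0.571, 0.0697, 0.0671]
tool_rot: [-0.005, 0.993, 0.116, 0.002]
contact_force: [-2.9, 6.5, 0.3]
gripper_width: -0.0
```

The stop holds against about 7 N without moving, so it is latched. I'll retreat well clear and do the final check.

Emit:
jog_arm --plan '[{"x": 0, "y": -0.1, "z": 0, "wx": 0, "wy": 0, "wz": 0}, {"x": 0, "y": -0.25, "z": 0, "wx": 0, "wy": 0, "wz": 0}, {"x": 0, "y": -0.4, "z": -0.1, "wx": 0, "wy": 0, "wz": 0}, {"x": 0, "y": -0.6, "z": -0.4, "wx": 0, "wy": 0, "wz": 0}, {"x": 0, "y": -0.8, "z": -0.6, "wx": 0, "wy": 0, "wz": 0}, {"x": 0, "y": -0.9, "z": -0.7, "wx": 0, "wy": 0, "wz": 0}, {"x": 0, "y": -0.9, "z": -0.7, "wx": 0, "wy": 0, "wz": 0}, {"x": 0, "y": -0.9, "z": -0.7, "wx": 0, "wy": 0, "wz": 0}]'

```text
t: 10.38
eef_pos: [0.5298, 0.2504, 0.215]
tool_rot: [-0.008, 0.993, 0.12, 0.006]
contact_force: [0.2, 1.3, 1.0]
gripper_width: -0.005
```

```bash
python3 - <<'E'
from h import *
rep();print(bot.hand_in())
E
```

```text
t 10.3833 TCP Y 0.119 X 0.5738 z 0.215 F [0.2 1.3 1. ] FY 1.21
top blue [314.27 193.74] 114 Y -0.0996
top orange [312.33 185.58] 14 Y -0.0999
side blue [318.49 189.75] 194 Y -0.0982
side orange [328.11 195.72] 10 Y -0.1046
the job is handed in; nothing more can be done
None
```

I pushed the blue stop about 61 mm with the shut fingertips, on its +y face only, into the first notch, which is the one beside the orange tab. I then backed the gripper clear and handed in at about 10.4 s.

- **Position:** the last top view put the head within about 1 mm of the tab's middle along the rail (Y -0.0996 against about -0.0995).
- **Latched:** a re-probe met the stop where I had left it, and it held against about 7 N without moving (sliding takes about 2 N). The stop's position in the pictures was unchanged after that. The ball's height could not be measured directly.
- **Disagreement:** the side view showed a 6 mm difference between head and tab. I put this down to its slanted view and the tab being mostly hidden behind the head. The network's side estimate of the index line was also well off, so I relied on the top view and the force test.
- **Not checked:** I did not measure the other objects again at the end. The arm stayed clear of them, and no unexpected contact force showed up.

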